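Clear the heel-tip plate and show its label

TASK

The customer across the bench wants to read the label on the frosted end of the clear stock plate, but loose heel tips lie on it: find the frosted end by its one notched corner, pick the plate up by the other, clear end with the tips still on it, and tip all three heel tips off it into the orange basket. Then hold the plate level, label up, about a hand's width above the middle of the black counter mat with its frosted end pointing to the customer (the mat's yellow-striped edge), and finish while still holding it there by the clear end, the label uncovered. Leave the basket standing where it is and the polish jar, brush and hammer alone.

Things in the scene. Friction and masses are not known exactly. Their poses are not given: they have to be found in the camera images.
- plate: Loose clear acrylic stock plate, 180 mm long (own x), 64 wide (own y), floor 4 thick, 80 g, lying label up at any heading. Along each long side a rail 5 mm thick, x -78 to +78 mm, top 14 mm above the underside (64 mm over the rails, 54 between). Ends open. Origin: centre of the underside; x points to the frosted end, z up. Smooth: tips start to slide at 16 to 23 degrees of slope.
- notch (a point): The notch: a 12 mm square cut out of one corner of the plate, seen from above, marking the frosted end (the last 45 mm, white). Point: the middle of the cut-out, at plate x +84 mm, y -26 mm, z +2 mm. The other three corners are whole.
- label (a point): Middle of the label on the plate's upper face at the frosted end: 67 mm from the plate's origin towards +x, 4 mm above the underside. Paper sticker about 30 x 44 mm, cream with a red stripe and dark bars; turns with the plate.
- clear_end (a point): Good place to grip the plate, across both rails, on its clear end: 60 mm from the plate's origin towards -x, mid-width, 7 mm above the underside.
- tip1: Loose heel tip, black: D-shaped hard plastic piece 26 x 24 mm and 12 mm high, 12 g; at the start it lies flat on the plate's floor near the middle, a little towards the clear end. Origin: centre of its underside, z up.
- tip2: Loose heel tip, tan brown: D-shaped hard plastic piece 26 x 24 mm and 12 mm high, 12 g; at the start it lies flat on the plate's floor a little towards the frosted end. Origin: centre of its underside, z up.
- tip3: Loose heel tip, dark red-brown: D-shaped hard plastic piece 26 x 24 mm and 12 mm high, 12 g; at the start it lies flat on the plate's floor on the frosted end, over the label. Origin: centre of its underside, z up.
- basket: Loose orange plastic basket, open on top, 200 mm (own x) by 150 mm (own y), 75 mm high, walls and floor 5 mm, 300 g, standing on the bench near the middle. Origin: centre of its underside, z up.
- mat: Fixed black ribbed rubber counter mat, 170 mm (own x) by 130 mm (own y), 3 mm thick. Origin: centre of its underside; x points across the bench to the customer, who stands opposite the robot, and to the mat's edge with the yellow strip.
- polish: Bystander: closed brown polish jar, 66 mm across, 53 mm high. Origin: centre of its underside.
- brush: Bystander: shoe brush, bristles down, 150 mm long (own y), 45 mm wide, 50 mm high. Origin: centre of its underside.
- hammer: Bystander: cobbler's hammer lying flat, 220 mm long (own y, head at +y), head 95 mm wide across x, 26 mm high. Origin: on the bench under the handle, 110 mm from its end.

How it is judged (in metres and radians):
On the way, in this order (a step that is already met when the one before it is completed fails the run):
1. the plate is lifted off the bench with all three heel tips still on it (height (world z) of plate above 0.03 m and x of tip1 in the frame of plate between -0.1 and 0.1 m and y of tip1 in the frame of plate between -0.035 and 0.035 m and z of tip1 in the frame of plate between -0.005 and 0.03 m and x of tip2 in the frame of plate between -0.1 and 0.1 m and y of tip2 in the frame of plate between -0.035 and 0.035 m and z of tip2 in the frame of plate between -0.005 and 0.03 m and x of tip3 in the frame of plate between -0.1 and 0.1 m and y of tip3 in the frame of plate between -0.035 and 0.035 m and z of tip3 in the frame of plate between -0.005 and 0.03 m), for 0.1 s.
2. all three heel tips are in the basket (x of tip1 in the frame of basket between -0.1 and 0.1 m and y of tip1 in the frame of basket between -0.075 and 0.075 m and z of tip1 in the frame of basket between -0.005 and 0.05 m and x of tip2 in the frame of basket between -0.1 and 0.1 m and y of tip2 in the frame of basket between -0.075 and 0.075 m and z of tip2 in the frame of basket between -0.005 and 0.05 m and x of tip3 in the frame of basket between -0.1 and 0.1 m and y of tip3 in the frame of basket between -0.075 and 0.075 m and z of tip3 in the frame of basket between -0.005 and 0.05 m), for 0.2 s.
At the end, for the whole second after the job is handed in: Three tips in the upright basket. The fingers hold the plate still, over 60 mm from the label's middle, underside 50 to 250 mm up, label up, level within 14 deg, centred over the mat within 80 mm, clear end on the robot side, frosted end to the yellow edge within 25 deg, resting on nothing (all of step 2 and angle between basket's own z axis and vertical below 0.15 rad and contact force between the fingers and plate above 1 N and height (world z) of plate between 0.05 and 0.25 m and angle between plate's own z axis and vertical below 0.25 rad and horizontal distance between plate and mat below 0.08 m and angle between the x axis of plate and the x axis of mat, either way round below 0.45 rad and x of label in the frame of mat above -0.03 m and x of clear_end in the frame of mat below 0.01 m and distance between the grasp point and label above 0.06 m and contact force between plate and basket below 0.2 N and linear speed of plate below 0.03 m/s and linear speed of each of tip1, tip2, tip3 below 0.05 m/s); the arm keeps its last pose, push and grip.
It fails at once if the polish jar is moved by more than 30 mm (distance of polish from where it was at the start of the episode above 0.03 m).
It fails at once if the brush is moved by more than 30 mm (distance of brush from where it was at the start of the episode above 0.03 m).
It fails at once if the hammer is moved by more than 30 mm (distance of hammer from where it was at the start of the episode above 0.03 m).
It fails at once if the basket is moved by more than 50 mm (distance of basket from where it was at the start of the episode above 0.05 m).
It also fails if it takes over 58 s, if anything falls off the work surface, if the arm or the gripper's body presses on something with over 40 N, if the wrist force passes 120 N, or if a joint passes its speed limit or range.

ROBOT

A 6-joint arm with a two-finger parallel gripper is mounted at the origin on the work surface. World frame = base frame: x ahead of the robot, y to its left, z up, the work surface at z = 0. Lengths are in m, angles in degrees, forces in N, time in s.
With the tool pointing down it reaches from about 0.4 to 0.825 m from the base axis. Payload 7 kg.
Tool frame: the origin (TCP) lies between the finger pads; the fingertips stand 19 mm ahead of it and the grasp point (between the pads) is the TCP; y points along the fingers, x is the direction in which the jaws open and shut, and the axes are right-handed (so a half turn about y gives the same grasp; the last joint's range is limited). The gripper opens to 88 mm and grips with 3 to 60 N. Pads are 19 mm wide; open, the fingers measure 130 mm over their backs; the gripper's body (78 mm by 193 mm) begins 47 mm behind the grasp point.
Start: joints at [-58.149, 20.546, 0.682, 0, -70.136, -16.507], TCP at [0.179, -0.651, 0.246] pointing down, gripper open.
Joint ranges: [-176.03, 176.03], [-82.01, 121.73], [-58.28, 71.71], [-173.87, 95.51], [-174.79, -0.11], [-173.66, 173.66]. Speed limits (degrees/s): [136.94, 136.94, 172.46, 180, 180, 180].

INTERFACE

Orientations are given as [roll, pitch, yaw] about the fixed x, y, z axes, in that order (R = Rz(yaw) Ry(pitch) Rx(roll)).
In Python, from plant import r gives the robot as it stands. The module is installed in compiled form; this text tells all that it offers.
- The arm moves only by the tool jog_arm, never from a script. Its argument "steps" is a list of rows, each a list of 5 numbers: the closure, from 0 (fully open) to 1 (shut), then the shift along the tool's x, y, z in m, then the turn about the tool's y in degrees. In form: [[jaw, x, y, z, turn], ...]. A call has 1 to 12 rows; each row shifts and turns the commanded pose from where the row before left it, along the tool's axes as they then stand; what a row does not reach is not made up. A row lasts 1/12 s, in which the tool goes at most 41.7 mm and 7.16 degrees, less where a joint would pass 70% of its speed; a pose out of reach is approached as far as the arm can. A call with a gripper value outside its range is refused whole. The fingers move at their own pace and stop on an object; "squeeze" is the grip in N (left out, the last holds). Time passes only in rows, so rows that do not move let the fingers close. It gives the time, the measured TCP pose, the force and the opening at its end, in the units of the state.
- r.get_state(): the state, without advancing time (a new reading comes with each control period).
- r.capture(name): name is "scene" or "top" or "wrist"; returns a dict with "image" (480x640x3 uint8, red, green, blue), "vfov" (degrees; the focal length in pixels is half the picture's height over the tangent of half this angle, whatever the lens; pixels are square), "cx", "cy" (the principal point, pixels), "R" (3x3) and "t" (3): a world point X has camera coordinates R X + t; the wrist camera has in their place "tool_from_camera" (4x4, takes a point from camera to tool coordinates, whose origin is the TCP and whose axes are the tool frame's). Camera axes: x right, y down, z forward; pixel columns grow to the right and rows downward; lengths in m; the calibration is good to about 2 mm. The wrist camera is an equidistant fisheye: a pixel r from the principal point sees the ray r / f radians off the axis. A picture is of the moment at which its call begins: read the wrist's pose just before it. There is no depth.
- r.close_job(): hands the job in, once; it reports no verdict.
The state is a dict: "time_s": time; "joints": joint angles; "qd": joint speeds; "joint_torque": joint torques, N m; "tcp_pos": TCP position; "eef_rot": TCP orientation; "contact_force": force on the tool from outside, world axes, zero at the start; "moment": the same for the moment, N m; "gripper_width": finger opening in m.
Only numpy, scipy, OpenCV 4.12 (cv2) and the standard library are available. Lean on these libraries where they do the work, as an engineer would, in place of code of your own. Each camera call takes 0.05 s, during which the arm holds its last target.

## Working session

There is one attempt and no reset: what is moved stays moved. The work goes in short steps, Python scripts to look and compute and a tool call to move; the robot and the scene stay as the last step left them, time stands still between calls to the robot, and variables do not carry over. Pictures are saved under pics/ and viewed, and the job is handed in when it is done.

Besides the shell and the picture viewer there is one more tool, called after "Request:" as name(argument=value, ...), one argument or row to a line, values as JSON. jog_arm: Moves the arm, as the interface text tells. Its arguments: {"type":"object","properties":{"steps":{"type":"array","items":{"type":"array","items":{"type":"number"}}},"squeeze":{"type":"number"}},"required":["steps"]}

```bash
mkdir -p pics
cat > h.py <<'E'
import numpy as np, cv2
from scipy.spatial.transform import Rotation as Ro
from plant import r
def ray(c,u,v):
    f=240/np.tan(np.radians(c['vfov'])/2)
    d=np.array([(u-c['cx'])/f,(v-c['cy'])/f,1.]); R=np.array(c['R']);t=np.array(c['t'])
    return -R.T@t, R.T@d
def at(c,u,v,z=0):
    o,d=ray(c,u,v); return o+d*(z-o[2])/d[2]
def proj(c,X):
    f=240/np.tan(np.radians(c['vfov'])/2)
    p=np.array(c['R'])@np.array(X)+np.array(c['t']); return c['cx']+f*p[0]/p[2],c['cy']+f*p[1]/p[2]
def save(n,im): cv2.imwrite('pics/'+n+'.png',cv2.cvtColor(im,cv2.COLOR_RGB2BGR))
E
python3 - <<'E'
from h import *
import pickle
print(r.get_state())
C={}
for n in('scene','top'):
    c=r.capture(n);C[n]=c;save(n+'0',c['image']);print(n,c['vfov'],c['cx'],c['cy'],c['R'],c['t'])
pickle.dump(C,open('c0.pkl','wb'))
E
```

```text
{'time_s': 0.0, 'joints': array([-5.81497520e+01,  2.05896939e+01,  6.32904788e-01, -2.03978281e-02,
       -7.01344787e+01, -1.65057822e+01]), 'qd': array([-0.0147401 , -0.02126333, -0.03303165, -0.0017221 , -0.05875845,
        0.13822671]), 'joint_torque': array([-2.29553414e-03, -5.82726073e+01,  2.93044996e+01,  6.99730843e+00,
        6.79521851e-03, -1.35986215e-04]), 'tcp_pos': array([ 0.17846269, -0.65050362,  0.24463483]), 'eef_rot': array([-8.99924522e+01, -9.29551224e-02,  1.05337513e+02]), 'contact_force': array([0.30281329, 0.03931778, 0.21326808]), 'moment': array([-0.02150464,  0.01243433, -0.00013836]), 'gripper_width': 0.08757559565392523}
scene 56.4234442570423 318.2787186943352 227.57772519090548 [[-0.86532235  0.50118321 -0.00571199]
 [ 0.35377604  0.60266301 -0.71529002]
 [-0.35504895 -0.6209772  -0.69880438]] [ 0.49475552 -0.1658316   1.0968285 ]
top 42.432227795155306 321.69480206570324 235.28396342066682 [[ 0.06227867 -0.99805751  0.00160195]
 [-0.97003238 -0.06090744 -0.2352179 ]
 [ 0.23485856  0.01309512 -0.97194134]] [-0.0479605   0.59125246  1.29667039]
```

View pics/scene0.png

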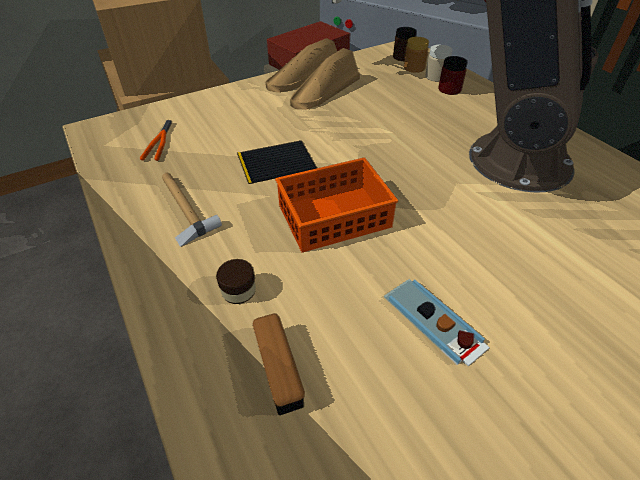

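View pics/top0.png

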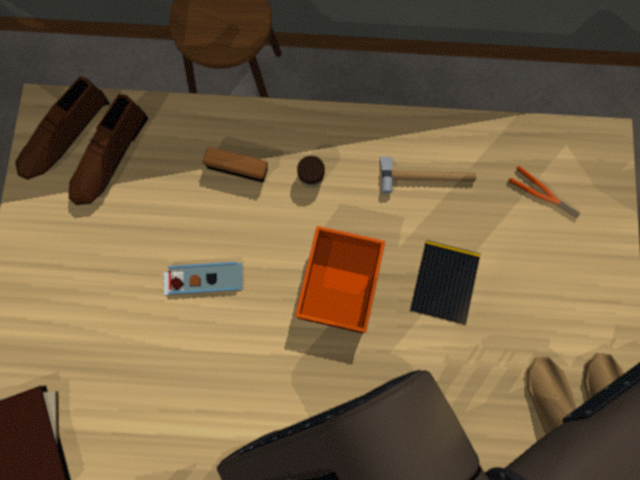

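The plate is at about (203,279) in the top view, with the white frosted end on the left (+y). The basket is at (341,280), the mat at (446,282) with yellow at its top, and the jar at (311,170).

Run:
```python
from h import *
import pickle
C=pickle.load(open('c0.pkl','rb'))
i=C['top']['image'][240:320,140:260];save('t1',cv2.resize(i,None,fx=6.6,fy=6.6,interpolation=cv2.INTER_CUBIC))
i=C['scene']['image'][270:370,375:500];save('s1',cv2.resize(i,None,fx=6,fy=6,interpolation=cv2.INTER_CUBIC))
i=C['top']['image'][220:340,290:490];save('t2',cv2.resize(i,None,fx=4,fy=4,interpolation=cv2.INTER_CUBIC))
```

```text
(no output)
```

View pics/t1.png

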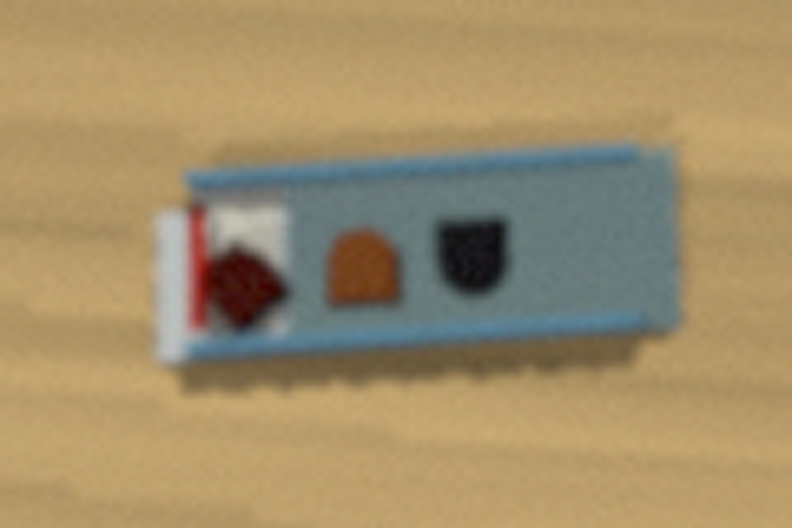

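View pics/s1.png

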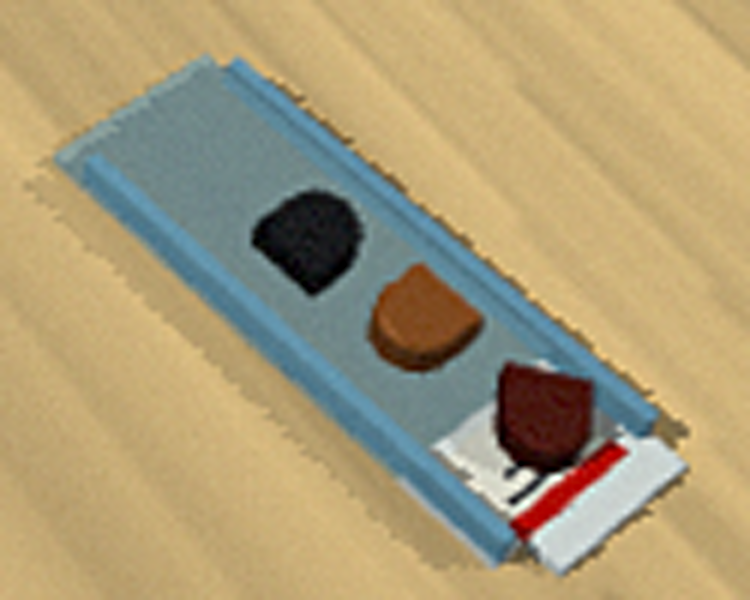

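View pics/t2.png

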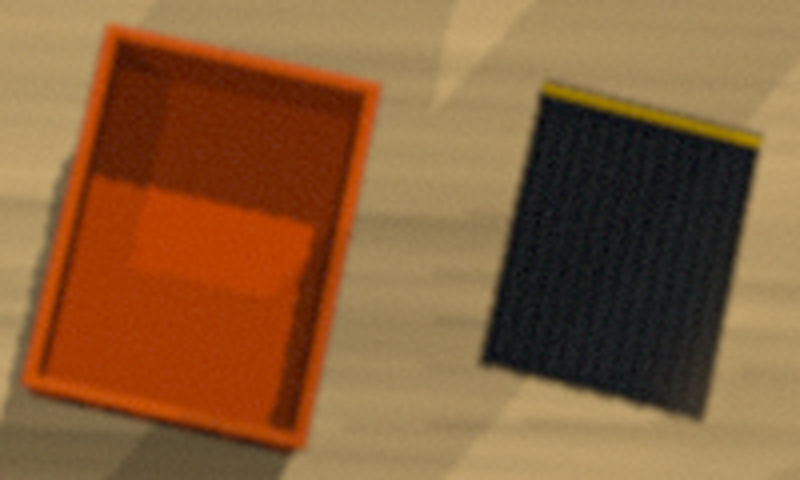

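Run:
```python
from h import *
import pickle
C=pickle.load(open('c0.pkl','rb'));t=C['top'];s=C['scene']
g=lambda p,f,o:((p[0]+.5)/f+o[0]-.5,(p[1]+.5)/f+o[1]-.5)
T=lambda p,z:at(t,*g(p,6.6,(140,240)),z)[:2]
S=lambda p,z:at(s,*g(p,6,(375,270)),z)[:2]
a=T((158,360),.004);b=T((680,328),.004);c=T((674,147),.004)
print('top',a,b,c,np.linalg.norm(a-b),np.linalg.norm(b-c),'ctr',(a+c)/2 )
d=a-b;print('head',np.degrees(np.arctan2(d[1],d[0])))
r1=T((190,180),.014);r2=T((636,153),.014);r3=T((640,321),.014);r4=T((190,350),.014)
print('rails',np.mean([r1,r2,r3,r4],0), [np.degrees(np.arctan2(*(x)[::-1])) for x in (r1-r2,r4-r3)],np.linalg.norm(r1-r2))
# scene: clear corners (205,57),(57,158), frosted (690,467),(560,575)
e=S((207,57),.004);f=S((57,158),.004);q=S((690,467),.004)
print('scene',e,f,q,np.linalg.norm(e-q), np.linalg.norm(e-f),'ctr',(f+q)/2,'head',np.degrees(np.arctan2(*(q-e)[::-1])))
for n,p in dict(tip1=(473,255),tip2=(364,268),tip3=(245,287)).items(): print(n,T(p,.016))
U=lambda p,z:at(t,*g(p,4,(290,220)),z)[:2]
b4=[U(p,.075) for p in((108,27),(381,87),(303,448),(25,386))];print('basket',b4,np.mean(b4,0))
m4=[U(p,.003) for p in((545,82),(761,140),(702,420),(483,363))];print('mat',m4,np.mean(m4,0));d=m4[0]-m4[3]+m4[1]-m4[2];print(np.degrees(np.arctan2(d[1],d[0])))
print('jar',at(t,311,168,.05),'brush',at(t,205,155,.05),at(t,267,173,.05),'ham',at(t,386,175,.02),at(t,475,177,.01))
print(Ro.from_euler('xyz',[-90,0,105.34],degrees=True).as_matrix())
```

```text
top [0.4495945  0.33962357] [0.47185471 0.16157321] [0.53497643 0.16951853] 0.17943647195558948 0.06361981174707969 ctr [0.49228547 0.25457105]
head 97.12625590561746
rails [0.4914139  0.25380036] [np.float64(97.12264843226399), np.float64(97.30991191315094)] 0.15379236651557285
scene [0.47121125 0.16121193] [0.53382578 0.16917662] [0.44759387 0.33918374] 0.17953201777599434 0.06311906333168164 ctr [0.49070983 0.25418018] head 97.55915086500593
tip1 [0.49082814 0.23310541]
tip2 [0.48400505 0.26990544]
tip3 [0.47491499 0.30981934]
basket [array([0.61155363, 0.0014626 ]), array([ 0.58697378, -0.15052509]), array([ 0.38768536, -0.11671011]), array([0.41121928, 0.0329943 ])] [ 0.49935801 -0.05819458]
mat [array([ 0.61303352, -0.2519831 ]), array([ 0.58646509, -0.37715476]), array([ 0.42353622, -0.34442549]), array([ 0.44785011, -0.22074101])] [ 0.51772124 -0.29857609]
-11.032435964768519
jar [0.75587056 0.0239071  0.05      ] brush [0.7721985  0.27121748 0.05      ] [0.73737249 0.12416305 0.05      ] ham [ 0.76035727 -0.15208584  0.02      ] [ 0.77215146 -0.36347523  0.01      ]
[[-2.64546374e-01 -1.66533454e-16 -9.64372965e-01]
 [ 9.64372965e-01 -8.32667268e-17 -2.64546374e-01]
 [ 0.00000000e+00 -1.00000000e+00  1.66533454e-16]]
```

Request:
jog_arm(
  steps=[
    [0,0.022,0,-0.03,0],
    [0,0.022,0,-0.03,0],
    [0,0.022,0,-0.03,0],
    [0,0.022,0,-0.03,0],
    [0,0.022,0,-0.03,0],
    [0,0.022,0,-0.03,0],
    [0,0.022,0,-0.03,0],
    [0,0.022,0,-0.03,0],
    [0,0.022,0,-0.03,0],
    [0,0.022,0,-0.03,0],
    [0,0.022,0,-0.03,0],
    [0,0.022,0,-0.03,0],
  ],
)

```text
time_s: 1.1
tcp_pos: [0.4565, -0.2993, 0.2455]
eef_rot: [-90.0, -0.0, 105.3]
contact_force: [1.3, -1.1, -0.1]
gripper_width: 0.0875
```

```bash
cat >> h.py <<'E'
def plan(pos,yaw,n,dist=None):
    "per-row constant tool shifts for n rows: turn evenly (about tool y=down), world straight line"
    s=r.get_state();p=np.array(s['tcp_pos']);M=Ro.from_euler('xyz',s['eef_rot'],degrees=True).as_matrix()
    y0=np.degrees(np.arctan2(M[1,0],M[0,0]));dy=(yaw-y0+180)%360-180
    d=(np.array(pos)-p)
    print('now',p.round(4),'yaw',round(y0,2),'q',np.round(s['joints'],1),'F',np.round(s['contact_force'],2),'w',round(s['gripper_width'],4),'t',s['time_s'])
    print('d',d.round(4),'dyaw',dy,'turn',-dy/n)
    for k in range(n):
        # shift applied in axes as row start
        a=np.radians(y0+dy*k/n);x=np.array([np.cos(a),np.sin(a),0]);y=np.array([0,0,-1.]);z=np.cross(x,y)
        print([round(float(q@d/n),4) for q in(x,y,z)],round(-dy/n,2))
E
python3 -c "
from h import *
plan([.499,.195,.2],187.3,12)"
```

```text
now [ 0.4565 -0.2993  0.2455] yaw 105.35 q [-12.7   8.4 -15.7  -0.  -65.9 -62. ] F [ 1.3  -1.08 -0.08] w 0.0875 t 1.1
d [ 0.0425  0.4943 -0.0455] dyaw 81.95379754678316 turn -6.829483128898597
[0.0388, 0.0038, -0.0143] -6.83
[0.0368, 0.0038, -0.0188] -6.83
[0.0343, 0.0038, -0.0231] -6.83
[0.0313, 0.0038, -0.027] -6.83
[0.0279, 0.0038, -0.0305] -6.83
[0.0241, 0.0038, -0.0336] -6.83
[0.0199, 0.0038, -0.0362] -6.83
[0.0154, 0.0038, -0.0384] -6.83
[0.0108, 0.0038, -0.0399] -6.83
[0.006, 0.0038, -0.0409] -6.83
[0.001, 0.0038, -0.0413] -6.83
[-0.0039, 0.0038, -0.0412] -6.83
```

Request:
jog_arm(
  steps=[
    [0,0.036,0.003,-0.013,-6.8],
    [0,0.035,0.003,-0.017,-6.8],
    [0,0.033,0.003,-0.022,-6.8],
    [0,0.03,0.003,-0.026,-6.8],
    [0,0.026,0.003,-0.029,-6.8],
    [0,0.023,0.003,-0.032,-6.8],
    [0,0.019,0.003,-0.034,-6.8],
    [0,0.015,0.003,-0.036,-6.8],
    [0,0.01,0.003,-0.038,-6.8],
    [0,0.006,0.003,-0.039,-6.8],
    [0,0.001,0.003,-0.039,-6.8],
    [0,-0.004,0.003,-0.039,-6.8],
  ],
)

```text
time_s: 2.1
tcp_pos: [0.4956, 0.1689, 0.2094]
eef_rot: [-90.0, -0.0, -172.7]
contact_force: [0.9, -0.8, -0.4]
gripper_width: 0.0876
```

```bash
python3 -c "
from h import *
plan([.499,.195,.15],187.3,1)
c=r.capture('wrist');save('w1',c['image']);print(c['tool_from_camera'],c['vfov'],c['cx'],c['cy'])"
```

```text
now [0.4956 0.1689 0.2094] yaw -172.7 q [ 40.3   7.9 -21.3  -0.  -60.8 -33. ] F [ 0.91 -0.8  -0.39] w 0.0876 t 2.1
d [ 0.0034  0.0261 -0.0594] dyaw 0.00147754298984637 turn -0.00147754298984637
[-0.0067, 0.0594, -0.0254] -0.0
[[ 9.99999064e-01  6.77633162e-04 -1.18872951e-03  1.75857474e-04]
 [ 1.32142797e-03 -2.52811659e-01  9.67514609e-01 -1.38596282e-01]
 [ 3.55095304e-04 -9.67515274e-01 -2.52812317e-01  6.97887635e-02]
 [ 0.00000000e+00  0.00000000e+00  0.00000000e+00  1.00000000e+00]] 65.70646984690485 317.5993349632998 240.26035693023493
```

View pics/w1.png

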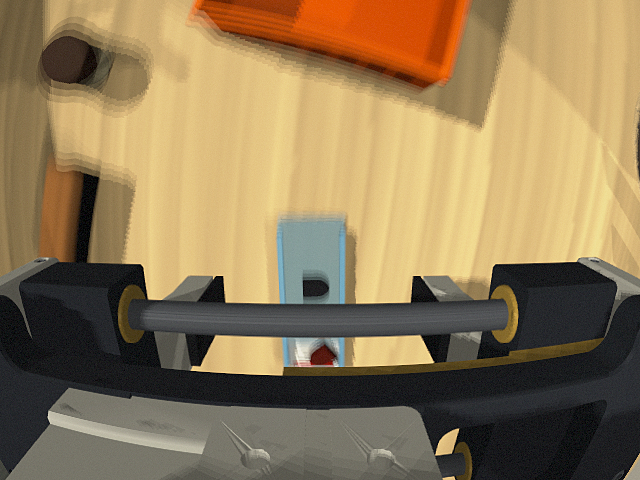

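Request:
jog_arm(
  steps=[
    [0,-0.006,0.02,-0.013,0],
    [0,0,0.025,-0.0125,0],
    [0,0,0.03,0,0],
    [0,0,0.03,0,0],
    [0,0,0.03,0,0],
    [0,0,0.02,0,0],
    [0,0,0.01,0,0],
    [0,0,0,0,0],
  ],
)

```text
time_s: 2.82
tcp_pos: [0.4978, 0.192, 0.0423]
eef_rot: [-89.9, -0.2, -173.1]
contact_force: [0.1, -0.6, -0.3]
gripper_width: 0.0878
```

```bash
python3 -c "
from h import *
plan([.499,.195,.022],187.3,1)
c=r.capture('wrist');save('w2',c['image'])
c=r.capture('scene');save('s2',cv2.resize(c['image'][220:420,330:550],None,fx=3,fy=3))"
```

```text
now [0.4978 0.192  0.0423] yaw -173.08 q [ 42.2  20.4 -30.9  -0.  -39.  -35.2] F [ 0.12 -0.58 -0.29] w 0.0878 t 2.8167
d [ 0.0012  0.003  -0.0203] dyaw 0.3782511557139969 turn -0.3782511557139969
[-0.0016, 0.0203, -0.0029] -0.38
```

View pics/w2.png

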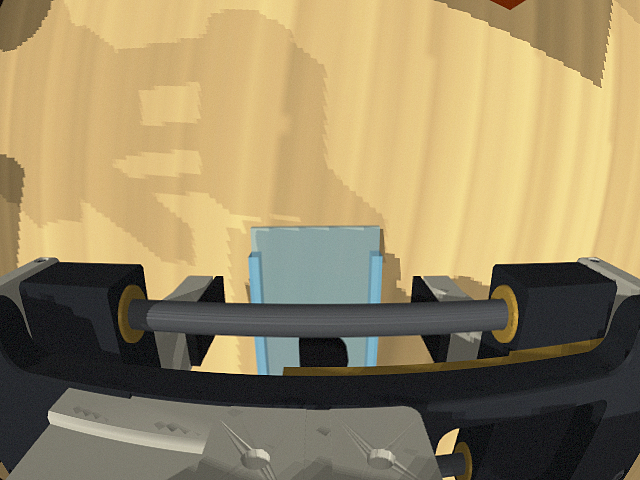

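View pics/s2.png

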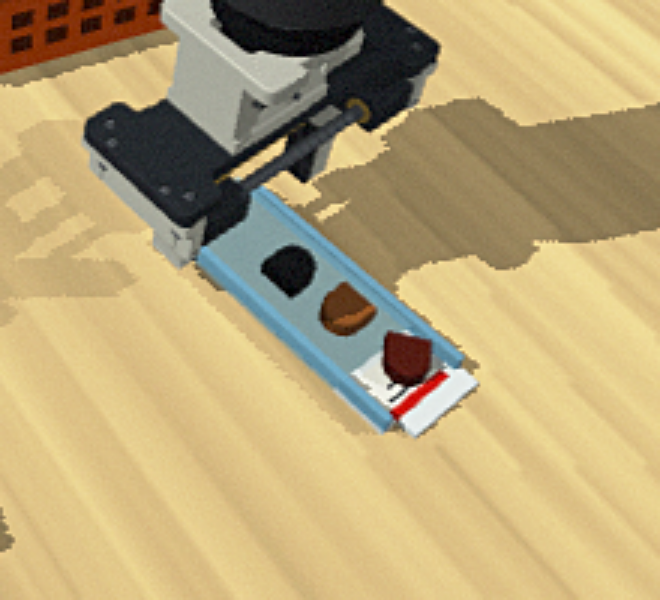

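Request:
jog_arm(
  steps=[
    [0,-0.001,0.01,-0.003,0],
    [0,0,0.008,0,-0.4],
    [0,0,0.002,0,0],
    [0,0,0,0,0],
    [0.2,0,0,0,0],
    [0.3,0,0,0,0],
    [0.5,0,0,0,0],
    [0.8,0,0,0,0],
    [1,0,0,0,0],
    [1,0,0,0,0],
    [1,0,0,0,0],
    [1,0,0,0,0],
  ],
  squeeze=40,
)

```text
time_s: 3.92
tcp_pos: [0.4997, 0.1962, 0.0248]
eef_rot: [-90.0, 0.0, -172.7]
contact_force: [-2.7, 0.0, 4.9]
gripper_width: 0.0633
```

```bash
python3 -c "
from h import *
plan([.499,.195,.022],187.3,1)
c=r.capture('scene');save('s3',cv2.resize(c['image'][220:420,330:550],None,fx=3,fy=3))"
```

```text
now [0.4997 0.1962 0.0248] yaw -172.66 q [ 42.4  22.  -31.5   0.  -36.5 -35. ] F [-2.75  0.05  4.85] w 0.0633 t 3.9167
d [-0.0007 -0.0012 -0.0028] dyaw -0.044094381118611636 turn 0.044094381118611636
[0.0008, 0.0028, 0.0011] 0.04
```

View pics/s3.png

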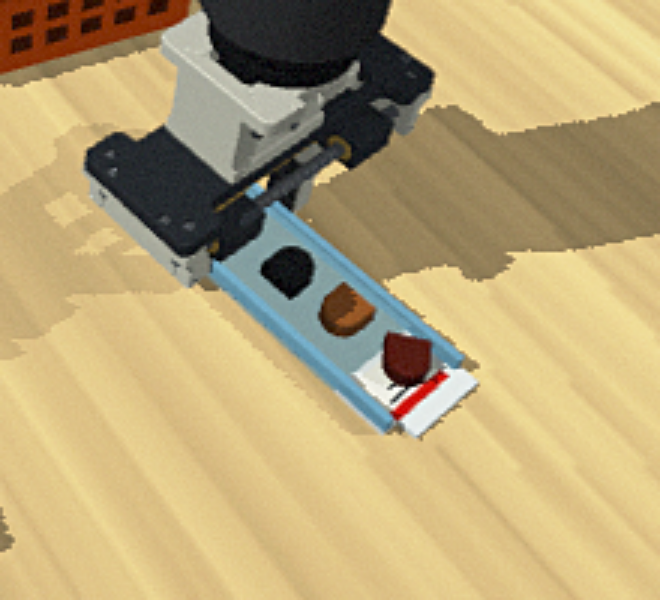

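Request:
jog_arm(
  steps=[
    [1,0,-0.002,0,0],
    [1,0,-0.004,0,0],
    [1,0,-0.006,0,0],
    [1,0,-0.008,0,0],
    [1,0,-0.008,0,0],
    [1,0,-0.008,0,0],
    [1,0,-0.008,0,0],
    [1,0,-0.006,0,0],
    [1,0,-0.003,0,0],
    [1,0,0,0,0],
    [1,0,0,0,0],
  ],
)

```text
time_s: 4.88
tcp_pos: [0.4996, 0.1961, 0.0777]
eef_rot: [-90.0, 0.0, -172.7]
contact_force: [0.4, 0.8, -1.6]
gripper_width: 0.0633
```

```bash
python3 -c "
from h import *
plan([.499,.195,.022],187.3,1)
c=r.capture('scene');save('s4',cv2.resize(c['image'][220:420,330:550],None,fx=3,fy=3))"
```

```text
now [0.4996 0.1961 0.0777] yaw -172.66 q [ 42.4  17.6 -28.8  -0.  -43.6 -35. ] F [ 0.37  0.79 -1.62] w 0.0633 t 4.8833
d [-0.0006 -0.0011 -0.0557] dyaw -0.03690144584788868 turn 0.03690144584788868
[0.0007, 0.0557, 0.0011] 0.04
```

View pics/s4.png

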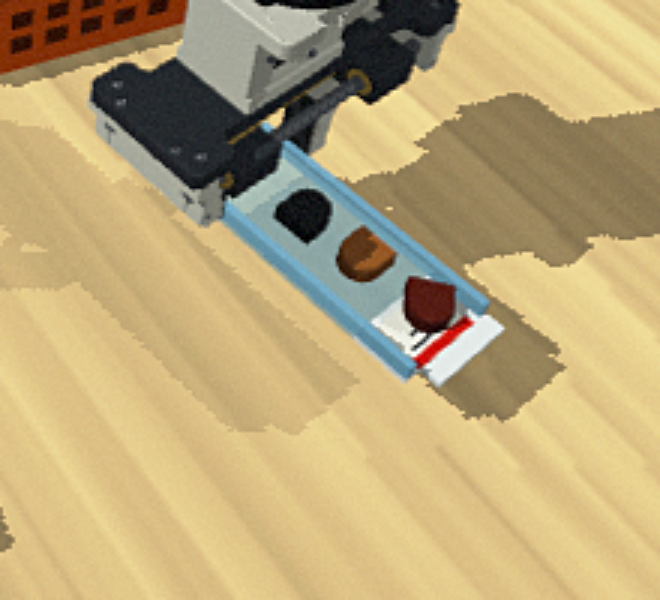

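The plate is lifted level at 40 N with all three tips still on it. Next I lift it higher and swing it over to the basket.

Request:
jog_arm(
  steps=[
    [1,0,-0.003,0,0],
    [1,0,-0.007,0,0],
    [1,0,-0.012,0,0],
    [1,0,-0.015,0,0],
    [1,0,-0.017,0,0],
    [1,0,-0.017,0,0],
    [1,0,-0.017,0,0],
    [1,0,-0.013,0,0],
    [1,0,-0.008,0,0],
    [1,0,-0.004,0,0],
    [1,0,0,0,0],
  ],
)

```text
time_s: 5.85
tcp_pos: [0.4999, 0.1963, 0.1913]
eef_rot: [-90.0, 0.1, -172.7]
contact_force: [0.3, -0.2, -1.7]
gripper_width: 0.0636
```

```bash
python3 -c "
from h import *
plan([.4205,-.045,.187],80.5,24)"
```

```text
now [0.4999 0.1963 0.1913] yaw -172.65 q [ 42.4  10.1 -21.2   0.  -58.6 -35. ] F [ 0.26 -0.18 -1.68] w 0.0636 t 5.85
d [-0.0794 -0.2413 -0.0043] dyaw -106.84708625530146 turn 4.451961927304228
[0.0046, 0.0002, 0.0095] 4.45
[0.0038, 0.0002, 0.0099] 4.45
[0.003, 0.0002, 0.0101] 4.45
[0.0022, 0.0002, 0.0103] 4.45
[0.0014, 0.0002, 0.0105] 4.45
[0.0006, 0.0002, 0.0106] 4.45
[-0.0002, 0.0002, 0.0106] 4.45
[-0.001, 0.0002, 0.0105] 4.45
[-0.0018, 0.0002, 0.0104] 4.45
[-0.0027, 0.0002, 0.0102] 4.45
[-0.0034, 0.0002, 0.01] 4.45
[-0.0042, 0.0002, 0.0097] 4.45
[-0.0049, 0.0002, 0.0094] 4.45
[-0.0057, 0.0002, 0.0089] 4.45
[-0.0063, 0.0002, 0.0085] 4.45
[-0.007, 0.0002, 0.008] 4.45
[-0.0076, 0.0002, 0.0074] 4.45
[-0.0081, 0.0002, 0.0068] 4.45
[-0.0086, 0.0002, 0.0061] 4.45
[-0.0091, 0.0002, 0.0054] 4.45
[-0.0095, 0.0002, 0.0047] 4.45
[-0.0098, 0.0002, 0.004] 4.45
[-0.0101, 0.0002, 0.0032] 4.45
[-0.0103, 0.0002, 0.0024] 4.45
```

Request:
jog_arm(
  steps=[
    [1,0.001,0,0.002,1],
    [1,0.002,0,0.005,2],
    [1,0.003,0,0.007,3],
    [1,0.003,0,0.01,4.5],
    [1,0.003,0,0.01,4.5],
    [1,0.002,0,0.01,4.5],
    [1,0.001,0,0.0105,4.5],
    [1,0,0,0.0105,4.5],
    [1,0,0,0.0105,4.5],
    [1,-0.001,0,0.0105,4.5],
    [1,-0.002,0,0.0105,4.5],
    [1,-0.003,0,0.01,4.5],
  ],
)

```text
time_s: 6.85
tcp_pos: [0.4641, 0.0913, 0.1894]
eef_rot: [-89.9, -0.0, 140.6]
contact_force: [0.2, 0.3, -1.3]
gripper_width: 0.0633
```

Request:
jog_arm(
  steps=[
    [1,-0.004,0,0.01,4.5],
    [1,-0.005,0,0.009,4.5],
    [1,-0.0055,0,0.009,4.5],
    [1,-0.006,0,0.0085,4.5],
    [1,-0.007,0,0.008,4.5],
    [1,-0.0075,0,0.0075,4.5],
    [1,-0.008,0,0.007,4.5],
    [1,-0.0085,0,0.006,4.5],
    [1,-0.009,0,0.005,4.5],
    [1,-0.007,0,0.003,3],
    [1,-0.004,0,0.002,2],
    [1,-0.002,0,0.001,1],
  ],
)

```text
time_s: 7.85
tcp_pos: [0.4336, -0.013, 0.1896]
eef_rot: [-89.9, 0.0, 94.1]
contact_force: [-0.2, -0.5, -1.0]
gripper_width: 0.0635
```

```bash
python3 -c "
from h import *
plan([.4205,-.045,.187],80.5,8)
c=r.capture('scene');save('s5',c['image'])"
```

```text
now [ 0.4336 -0.013   0.1896] yaw 94.15 q [ 2.450e+01  1.000e-01 -3.280e+01 -0.000e+00 -5.720e+01 -1.103e+02] F [-0.25 -0.48 -1.01] w 0.0635 t 7.85
d [-0.0131 -0.032  -0.0026] dyaw -13.648149023724756 turn 1.7060186279655944
[-0.0039, 0.0003, 0.0019] 1.71
[-0.0039, 0.0003, 0.0018] 1.71
[-0.004, 0.0003, 0.0017] 1.71
[-0.004, 0.0003, 0.0016] 1.71
[-0.0041, 0.0003, 0.0015] 1.71
[-0.0041, 0.0003, 0.0013] 1.71
[-0.0041, 0.0003, 0.0012] 1.71
[-0.0042, 0.0003, 0.0011] 1.71
```

View pics/s5.png

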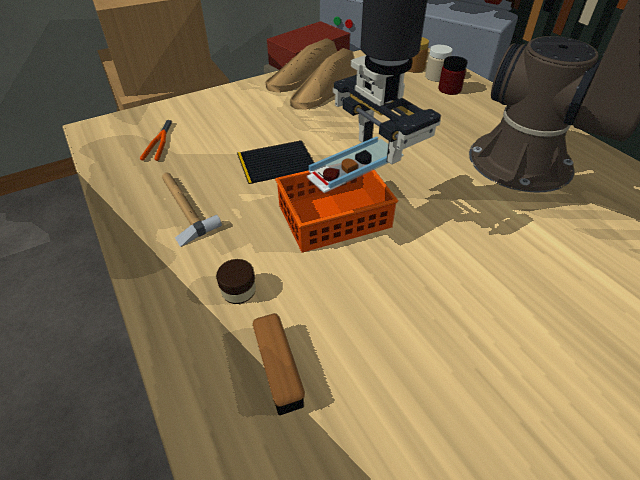

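Request:
jog_arm(
  steps=[
    [1,-0.003,0,0.0015,1.3],
    [1,-0.004,0,0.002,1.7],
    [1,-0.004,0,0.0017,1.7],
    [1,-0.004,0,0.0016,1.7],
    [1,-0.004,0,0.0015,1.7],
    [1,-0.004,0,0.0013,1.7],
    [1,-0.004,0,0.0012,1.7],
    [1,-0.003,0,0.001,1.2],
    [1,-0.002,0,0.0005,1],
    [1,0,0,0,0],
  ],
)

```text
time_s: 8.73
tcp_pos: [0.4211, -0.0443, 0.1906]
eef_rot: [-90.0, -0.0, 80.5]
contact_force: [0.8, 0.1, -1.8]
gripper_width: 0.0635
```

```bash
python3 -c "
from h import *
plan([.4205,-.045,.187],80.5,1)
c=r.capture('scene');save('s6',cv2.resize(c['image'][60:260,250:470],None,fx=3,fy=3));c=r.capture('top');save('t6',c['image'][200:400,220:500])"
```

```text
now [ 0.4211 -0.0443  0.1906] yaw 80.53 q [  20.9   -1.2  -33.9   -0.   -57.3 -120.4] F [ 0.81  0.14 -1.84] w 0.0635 t 8.7333
d [-0.0006 -0.0007 -0.0036] dyaw -0.03439976458616911 turn 0.03439976458616911
[-0.0008, 0.0036, 0.0005] 0.03
```

View pics/s6.png

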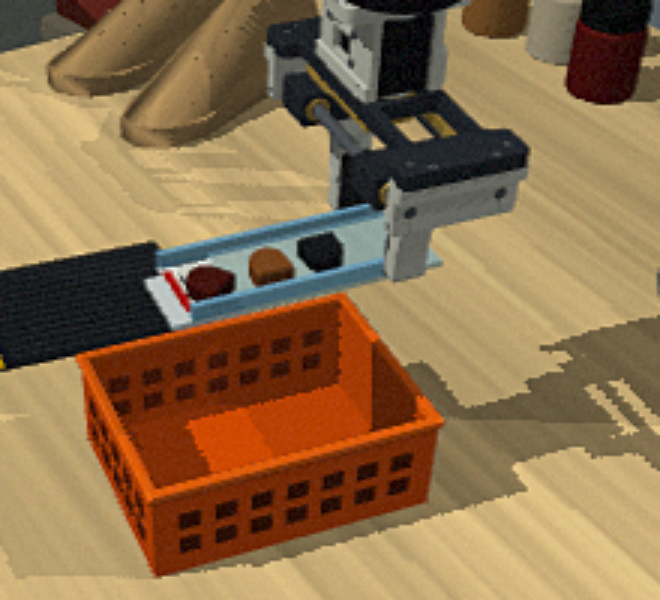

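View pics/t6.png

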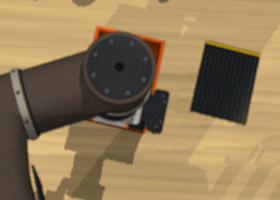

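Over the basket and level. Now I ease the grip in stages so the plate pivots down at its frosted end.

Request:
jog_arm(
  steps=[
    [1,0,0,0,0],
    [1,0,0,0,0],
    [1,0,0,0,0],
  ],
  squeeze=15,
)

```text
time_s: 9.08
tcp_pos: [0.4214, -0.0438, 0.1905]
eef_rot: [-90.0, -0.0, 80.7]
contact_force: [0.8, -0.3, -1.3]
gripper_width: 0.064
```

```bash
python3 -c "
from h import *
c=r.capture('scene');save('s7',cv2.resize(c['image'][60:260,250:470],None,fx=2,fy=2))"
```

```text
(no output)
```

View pics/s7.png

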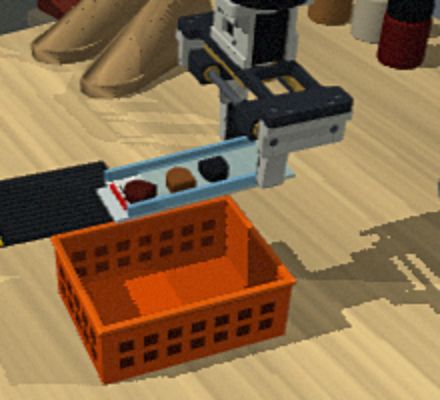

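Still level.

Request:
jog_arm(
  steps=[
    [1,0,0,0,0],
    [1,0,0,0,0],
    [1,0,0,0,0],
  ],
  squeeze=8,
)

```text
time_s: 9.38
tcp_pos: [0.4214, -0.0439, 0.1906]
eef_rot: [-90.0, -0.0, 80.6]
contact_force: [-1.1, -0.3, -1.3]
gripper_width: 0.0639
```

```bash
python3 -c "
from h import *
c=r.capture('scene');save('s8',cv2.resize(c['image'][60:260,250:470],None,fx=2,fy=2))"
```

```text
(no output)
```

View pics/s8.png

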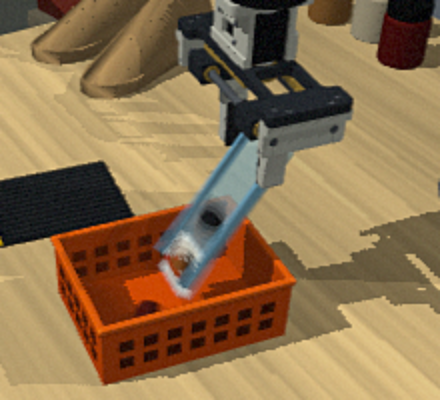

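Request:
jog_arm(
  steps=[
    [1,0,0,0,0],
    [1,0,0,0,0],
    [1,0,0,0,0],
    [1,0,0,0,0],
  ],
  squeeze=30,
)

```text
time_s: 9.77
tcp_pos: [0.4214, -0.0439, 0.1906]
eef_rot: [-90.0, -0.0, 80.6]
contact_force: [-0.2, 0.3, -0.7]
gripper_width: 0.0637
```

```bash
python3 -c "
from h import *
c=r.capture('scene');save('s9',cv2.resize(c['image'][60:260,250:470],None,fx=3,fy=3))"
```

```text
(no output)
```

View pics/s9.png

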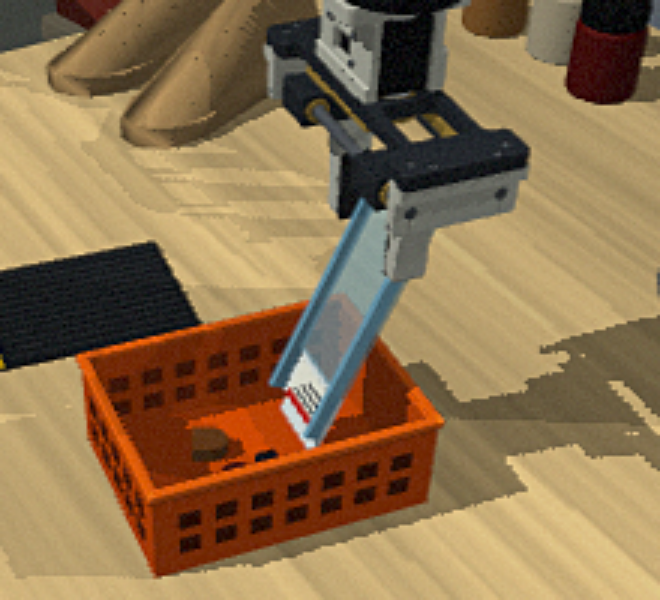

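All three tips have left the plate, and it hangs at a steep angle. I raise it clear of the basket and keep a firm grip.

Request:
jog_arm(
  steps=[
    [1,0,0,0,0],
    [1,0,-0.005,0,0],
    [1,0,-0.01,0,0],
    [1,0,-0.015,0,0],
    [1,0,-0.015,0,0],
    [1,0,-0.015,0,0],
    [1,0,-0.015,0,0],
    [1,0,-0.015,0,0],
    [1,0,-0.015,0,0],
    [1,0,-0.01,0,0],
    [1,0,-0.005,0,0],
    [1,0,0,0,0],
  ],
  squeeze=40,
)

```text
time_s: 10.82
tcp_pos: [0.4217, -0.0439, 0.3116]
eef_rot: [-90.1, -0.0, 80.6]
contact_force: [0.2, -0.5, -0.7]
gripper_width: 0.0633
```

```bash
python3 -c "
from h import *
plan([.53,-.30,.31],79.5,16)
c=r.capture('scene');save('s10',cv2.resize(c['image'][20:260,230:470],None,fx=2.5,fy=2.5))"
```

```text
now [ 0.4217 -0.0439  0.3116] yaw 80.65 q [  21.    -6.6  -22.3    0.   -74.1 -120.3] F [ 0.23 -0.54 -0.73] w 0.0633 t 10.8167
d [ 0.1083 -0.2561 -0.0016] dyaw -1.1460005631055878 turn 0.07162503519409924
[-0.0147, 0.0001, -0.0093] 0.07
[-0.0147, 0.0001, -0.0093] 0.07
[-0.0147, 0.0001, -0.0093] 0.07
[-0.0147, 0.0001, -0.0093] 0.07
[-0.0146, 0.0001, -0.0094] 0.07
[-0.0146, 0.0001, -0.0094] 0.07
[-0.0146, 0.0001, -0.0094] 0.07
[-0.0146, 0.0001, -0.0094] 0.07
[-0.0146, 0.0001, -0.0094] 0.07
[-0.0146, 0.0001, -0.0094] 0.07
[-0.0146, 0.0001, -0.0095] 0.07
[-0.0146, 0.0001, -0.0095] 0.07
[-0.0146, 0.0001, -0.0095] 0.07
[-0.0145, 0.0001, -0.0095] 0.07
[-0.0145, 0.0001, -0.0095] 0.07
[-0.0145, 0.0001, -0.0096] 0.07
```

View pics/s10.png

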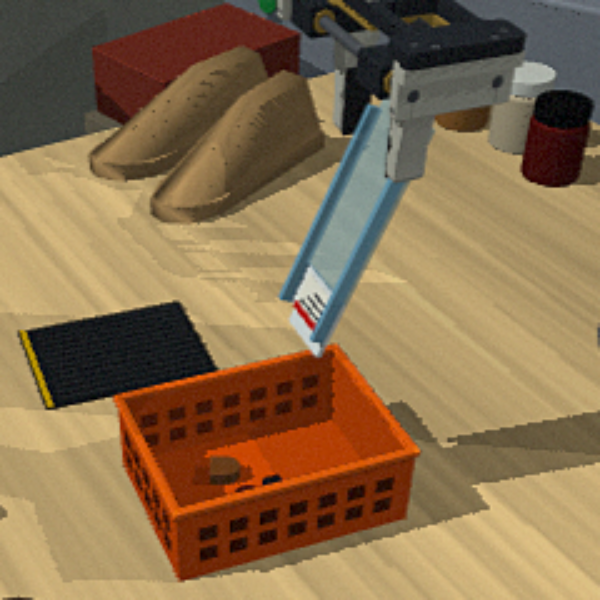

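Request:
jog_arm(
  steps=[
    [1,-0.007,0,-0.005,0],
    [1,-0.015,0,-0.01,0],
    [1,-0.02,0,-0.013,0],
    [1,-0.024,0,-0.015,0],
    [1,-0.024,0,-0.015,0],
    [1,-0.024,0,-0.015,0],
    [1,-0.024,0,-0.015,0],
    [1,-0.024,0,-0.016,0],
    [1,-0.024,0,-0.016,0],
    [1,-0.022,0,-0.014,0],
    [1,-0.015,0,-0.01,0],
    [1,-0.007,0,-0.005,1],
  ],
)

```text
time_s: 11.87
tcp_pos: [0.5311, -0.2977, 0.3082]
eef_rot: [-89.8, 0.0, 79.5]
contact_force: [-0.4, -0.1, -1.0]
gripper_width: 0.0635
```

```bash
python3 -c "
from h import *
plan([.53,-.30,.31],79.5,1)
import pickle
C={n:r.capture(n) for n in('scene','top')};pickle.dump(C,open('c1.pkl','wb'))
save('s11',cv2.resize(C['scene']['image'][20:240,190:430],None,fx=2.5,fy=2.5));save('t11',cv2.resize(C['top']['image'][200:350,280:480],None,fx=4,fy=4))"
```

```text
now [ 0.5311 -0.2977  0.3082] yaw 79.54 q [-10.9  12.6  -2.3   0.  -75.3 -89.6] F [-0.37 -0.13 -1.  ] w 0.0635 t 11.8667
d [-0.0011 -0.0023  0.0018] dyaw -0.038967139799041206 turn 0.038967139799041206
[-0.0025, -0.0018, 0.0006] 0.04
```

View pics/s11.png

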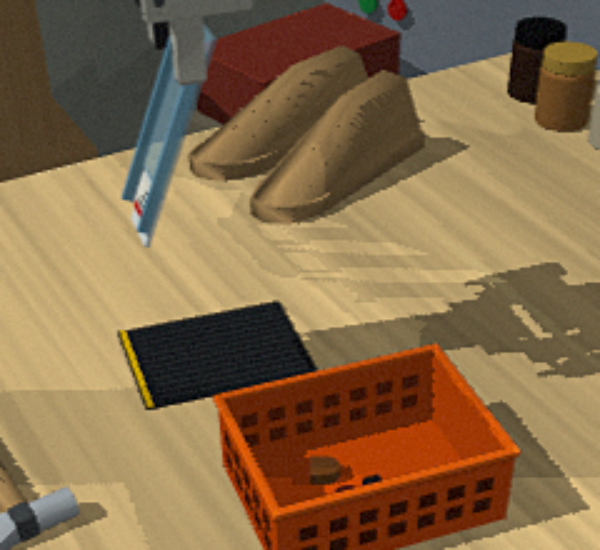

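View pics/t11.png

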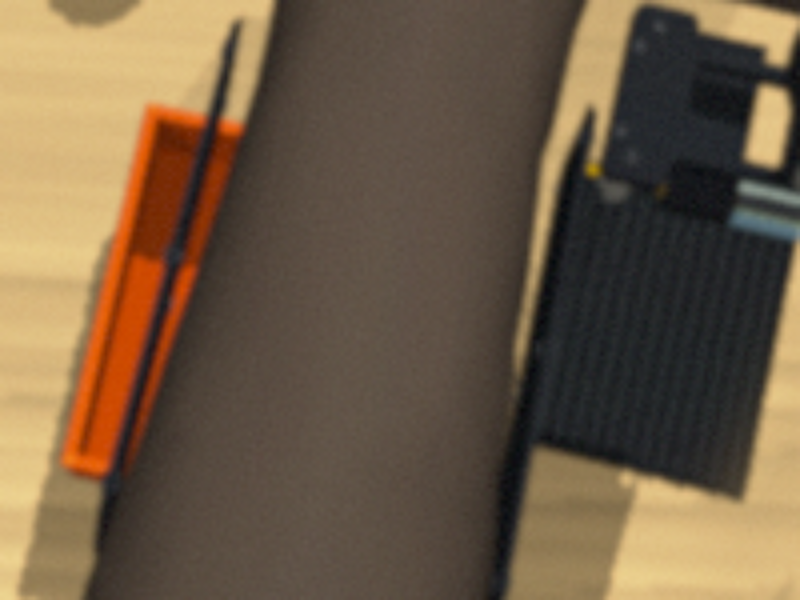

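```bash
python3 -c "
from h import *
import pickle
c=pickle.load(open('c1.pkl','rb'))['scene']
p=np.array([.5311,-.2977,.3082]);a=np.radians(79.54);x=np.array([np.cos(a),np.sin(a),0]);f=np.array([np.cos(a-np.pi/2),np.sin(a-np.pi/2),0])
for q in((147,246),(137,198),(205,90)):
  o,d=ray(c,190+q[0]/2.5,20+q[1]/2.5)
  X=o+d*((p@x+.032-o@x)/(d@x)); print('fwd',(X-p)@f,'z rel',X[2]-p[2])
"
```

```text
fwd 0.046901599064382994 z rel -0.1573363821632463
fwd 0.05003811310024823 z rel -0.11199850478647622
fwd -0.014534084517073307 z rel -0.031104533725787087
```

Request:
jog_arm(
  steps=[
    [1,-0.001,0.005,-0.005,0],
    [1,-0.001,0.01,-0.005,0],
    [1,-0.001,0.015,-0.005,0],
    [1,0,0.02,-0.005,0],
    [1,0,0.02,0,0],
    [1,0,0.02,0,0],
    [1,0,0.02,0,0],
    [1,0,0.015,0,0],
    [1,0,0.01,0,0],
    [1,0,0.006,0,0],
    [1,0,0,0,0],
  ],
)

```text
time_s: 12.88
tcp_pos: [0.5496, -0.301, 0.1682]
eef_rot: [-89.9, -0.0, 79.7]
contact_force: [-0.6, 0.8, -0.7]
gripper_width: 0.0631
```

Request:
jog_arm(
  steps=[
    [1,0,0.004,0.002,0],
    [1,0,0.004,0.008,0],
    [1,0,0.004,0.008,0],
    [1,0,0.004,0.008,0],
    [1,0,0.0045,0.007,0],
    [1,0,0.0045,0.007,0],
    [1,0,0.005,0.006,0],
    [1,0,0.005,0.006,0],
  ],
  squeeze=9,
)

```text
time_s: 13.55
tcp_pos: [0.4982, -0.2922, 0.1342]
eef_rot: [-90.0, -0.0, 79.6]
contact_force: [-0.6, -0.3, 1.3]
gripper_width: 0.064
```

```bash
python3 -c "
from h import *
plan([.53,-.30,.31],79.5,1)
c=r.capture('scene');save('s12',cv2.resize(c['image'][20:240,190:430],None,fx=2.5,fy=2.5))"
```

```text
now [ 0.4982 -0.2922  0.1342] yaw 79.63 q [-11.   17.  -20.3  -0.  -52.7 -89.4] F [-0.57 -0.28  1.28] w 0.064 t 13.55
d [ 0.0318 -0.0078  0.1758] dyaw -0.13394272189961498 turn 0.13394272189961498
[-0.002, -0.1758, -0.0327] 0.13
```

View pics/s12.png

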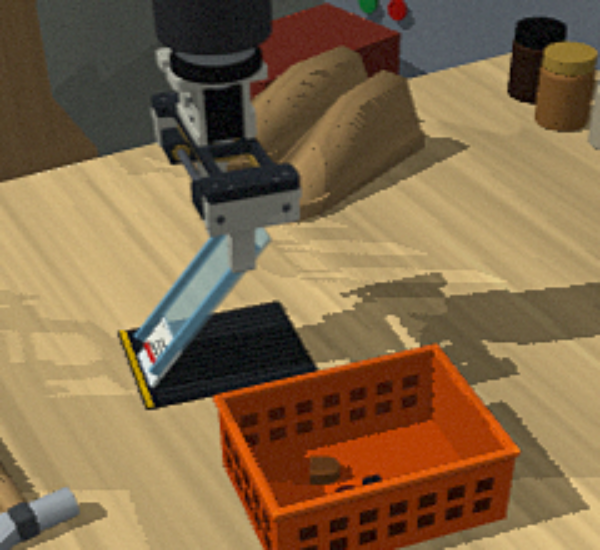

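Request:
jog_arm(
  steps=[
    [1,0,0.007,0.007,0],
    [1,0,0.008,0.007,0],
    [1,0,0.008,0.006,0],
    [1,0,0.009,0.006,0],
    [1,0,0.009,0.005,0],
    [1,0,0.0095,0.005,0],
    [1,0,0.0095,0.004,0],
    [1,0,0.01,0.004,0],
    [1,0,0.01,0.003,0],
    [1,0,0.009,0.002,0],
    [1,0,0.007,0.001,0],
    [1,0,0.004,0,0],
  ],
)

```text
time_s: 14.6
tcp_pos: [0.449, -0.2831, 0.0333]
eef_rot: [-89.9, -0.0, 79.6]
contact_force: [-0.0, 0.3, 0.2]
gripper_width: 0.0638
```

```bash
python3 -c "
from h import *
plan([.53,-.30,.31],79.5,1)
c=r.capture('scene');save('s13',cv2.resize(c['image'][60:220,190:350],None,fx=3.6,fy=3.6))"
```

```text
now [ 0.449  -0.2831  0.0333] yaw 79.63 q [-11.1  20.9 -31.8  -0.  -37.4 -89.3] F [-0.    0.3   0.21] w 0.0638 t 14.6
d [ 0.081  -0.0169  0.2767] dyaw -0.1344056086780654 turn 0.1344056086780654
[-0.002, -0.2767, -0.0828] 0.13
```

View pics/s13.png

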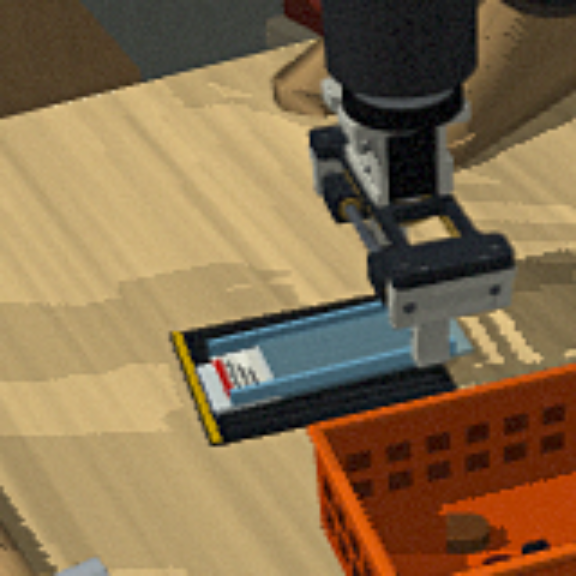

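Request:
jog_arm(
  steps=[
    [1,0,0.003,0,0],
    [1,0,0.003,0,0],
    [1,0,0.001,0,0],
    [1,0,0,0,0],
    [1,0,0,0,0],
    [1,0,0,0,0],
  ],
  squeeze=4,
)

```text
time_s: 15.15
tcp_pos: [0.4499, -0.2833, 0.0277]
eef_rot: [-90.0, -0.0, 79.6]
contact_force: [0.4, 0.7, -0.5]
gripper_width: 0.0641
```

Request:
jog_arm(
  steps=[
    [1,0,0,0,0],
    [1,0,0,0,0],
    [1,0,0,0,0],
    [1,0,-0.002,0,0],
    [1,0,-0.005,0,0],
    [1,0,-0.01,0,0],
    [1,0,-0.014,0,0],
    [1,0,-0.014,0,0],
    [1,0,-0.014,0,0],
    [1,0,-0.014,0,0],
    [1,0,-0.01,0,0],
    [1,0,-0.005,0,0],
  ],
  squeeze=45,
)

```text
time_s: 16.15
tcp_pos: [0.4505, -0.2835, 0.1177]
eef_rot: [-90.2, 0.0, 79.7]
contact_force: [0.4, -0.4, -0.7]
gripper_width: 0.063
```

```bash
python3 -c "
from h import *
import pickle
plan([.4577,-.287,.12],79,1)
c=r.capture('scene');pickle.dump(c,open('c2.pkl','wb'));save('s14',cv2.resize(c['image'][60:220,190:350],None,fx=3.6,fy=3.6))"
```

```text
now [ 0.4505 -0.2835  0.1177] yaw 79.65 q [-11.1  14.1 -27.1   0.  -48.6 -89.3] F [ 0.39 -0.44 -0.67] w 0.063 t 16.15
d [ 0.0072 -0.0035  0.0023] dyaw -0.6533464473398567 turn 0.6533464473398567
[-0.0021, -0.0023, -0.0077] 0.65
```

View pics/s14.png

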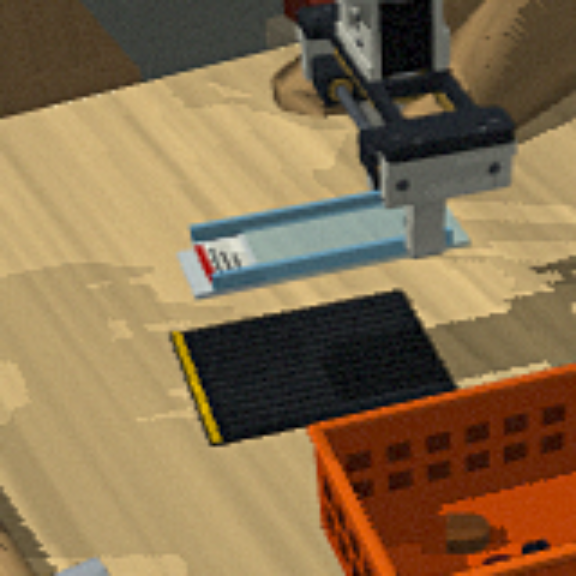

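Request:
jog_arm(
  steps=[
    [1,-0.001,0,-0.004,0],
    [1,-0.001,0,-0.004,0],
    [1,0,0,0,0],
    [1,0,0,0,0],
    [1,0,0,0,0],
    [1,0,0,0,0],
  ],
)

```text
time_s: 16.7
tcp_pos: [0.4569, -0.2867, 0.115]
eef_rot: [-89.9, -0.0, 79.6]
contact_force: [0.2, -0.7, -1.0]
gripper_width: 0.0633
```

```bash
python3 -c "
from h import *
import pickle
plan([.4577,-.287,.12],79,1)
C={n:r.capture(n) for n in('scene','top','wrist')};pickle.dump(C,open('c3.pkl','wb'))
save('s15',cv2.resize(C['scene']['image'][90:250,190:400],None,fx=3.6,fy=3.6));save('t15',cv2.resize(C['top']['image'][200:350,280:480],None,fx=4,fy=4));save('w15',C['wrist']['image'])"
```

```text
now [ 0.4569 -0.2867  0.115 ] yaw 79.64 q [-11.3  15.  -26.2  -0.  -48.8 -89.1] F [ 0.16 -0.66 -1.  ] w 0.0633 t 16.7
d [ 0.0008 -0.0003  0.005 ] dyaw -0.6370763420613343 turn 0.6370763420613343
[-0.0002, -0.005, -0.0008] 0.64
```

View pics/s15.png

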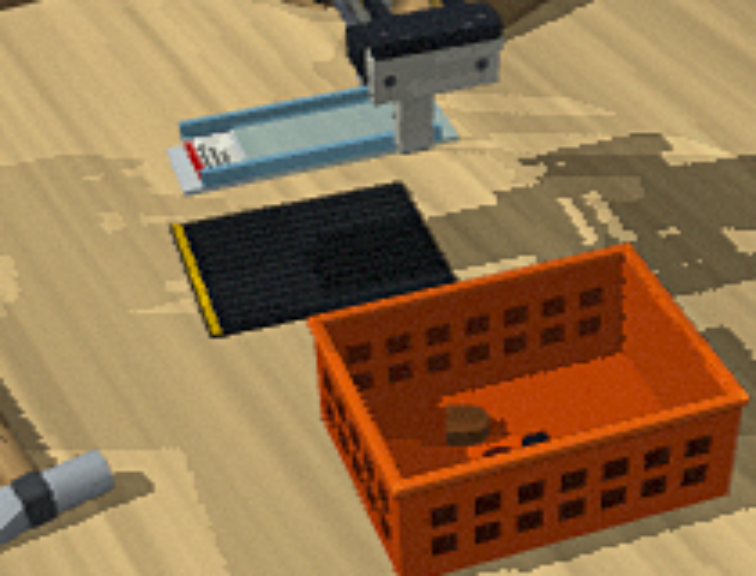

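View pics/t15.png

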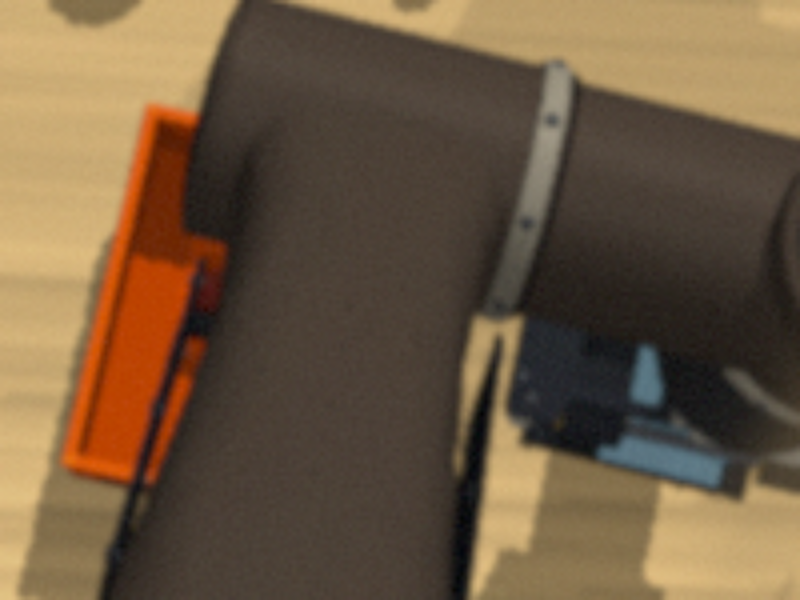

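View pics/w15.png

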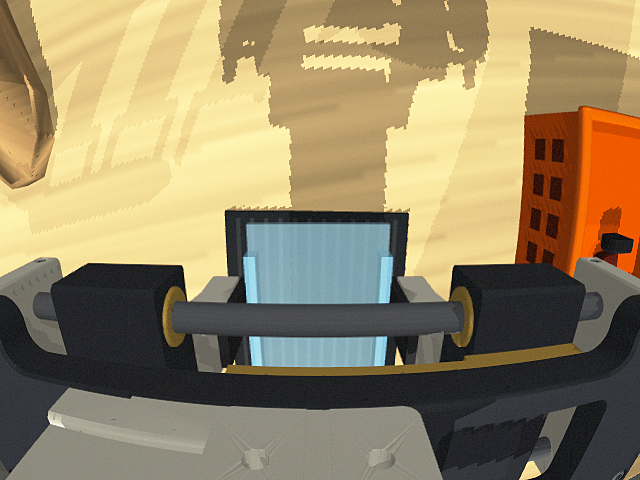

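```bash
python3 -c "
from h import *
import pickle
C=pickle.load(open('c3.pkl','rb'));c=C['scene']
p=np.array([.4569,-.2867,.115]);a=np.radians(79.64);x=np.array([np.cos(a),np.sin(a),0]);f=np.array([np.cos(a-np.pi/2),np.sin(a-np.pi/2),0])
m=np.array([.5177,-.2986])
for n,q in(('frost corner',(188,193)),('rail front bottom',(204,188)),('rail bottom near finger',(396,155)),('clear corner',(455,138))):
  o,d=ray(c,190+q[0]/3.6,90+q[1]/3.6)
  X=o+d*((p@x+.032-o@x)/(d@x)); print(n,X,'fwd',(X-p)@f,'z',X[2])
print('plate ctr',p[:2]+.06*f[:2],'mat',m)
save('s16',cv2.resize(c['image'][180:240,290:380],None,fx=8,fy=8,interpolation=cv2.INTER_CUBIC))
save('w16',cv2.resize(C['wrist']['image'][180:290,540:640],None,fx=5,fy=5))"
```

```text
frost corner [ 0.60362599 -0.28099305  0.09068165] fwd 0.1433076574289302 z 0.09068164737329942
rail front bottom [ 0.59355871 -0.27915263  0.09197345] fwd 0.1330735316337713 z 0.09197345244576771
rail bottom near finger [ 0.47098209 -0.25674405  0.08824874] fwd 0.008465465008489652 z 0.08824873526584165
clear corner [ 0.43165978 -0.24955543  0.09212334] fwd -0.03150853349570166 z 0.09212333921239435
plate ctr [ 0.51592184 -0.29748995] mat [ 0.5177 -0.2986]
```

View pics/s16.png

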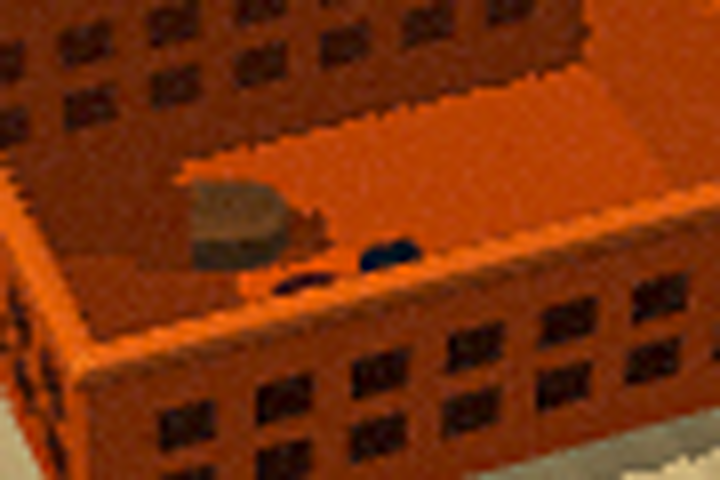

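View pics/w16.png

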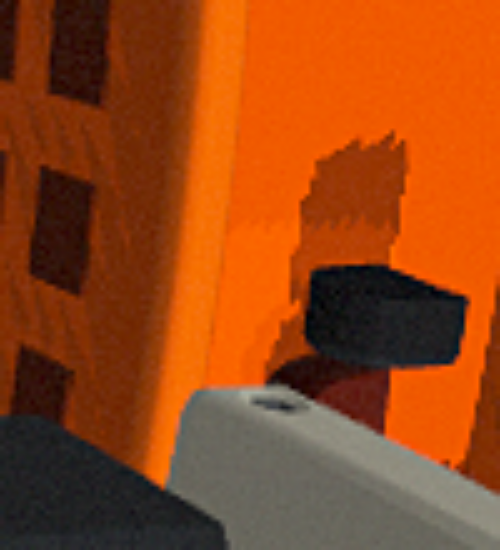

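```bash
python3 -c "
from h import *
s=r.get_state();print(s['tcp_pos'],s['gripper_width'],s['qd'].round(2))
print(r.close_job())"
```

```text
[ 0.45712702 -0.28670423  0.11539104] 0.06327549529747992 [ 0.01 -0.18  0.04 -0.01 -0.05  0.01]
the job is handed in; nothing more can be done
None
```

The plate is held level about 9 cm above the counter mat with its label uncovered, and all three heel tips are in the basket. I handed the job in at about 17 s of the 58 s allowed; the system gives no verdict.

- **Pick-up:** I found the frosted end by its notch, gripped the clear end across the rails at 40 N and lifted the plate level with all three tips still on it.
- **Tipping:** The arm could only turn about the finger axis, so I eased the grip to 8 N over the basket. The plate pivoted down to about 72° and the tips slid off.
- **Levelling:** I lowered the frosted end onto the mat and drew back at light grip until the plate lay flat. Then I gripped it at 45 N and lifted it.

Last checks from the camera images and arm state:
- **Plate:** The underside is about 0.09 m up, level to within about 2° along its length. Its centre is about 2 mm from the mat's centre, and the frosted end points to the yellow edge within about 1°.
- **Tips:** The tan, black and dark red tips are all visible inside the basket. The black one looks as if it lies against or on top of the dark red one.
- **Basket and other items:** The basket is upright and appears not to have moved. I sent the arm nowhere near the jar, brush or hammer, but I did not measure their positions again at the end.

No check failed or disagreed with another.

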